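# Register a cutting die between the stops

## Task

Push the big oblong blue cutting die over the cutting board until its long side lies flat against the fence, and slide the sliding stop along the fence so that the die is boxed in with one end against the fixed stop and the other against the sliding stop, with no gaps. Only push, with the fingertips or the outside of the fingers: do not lift or tip the die, and leave everything else where it stands.

Things in the scene. Friction and masses are not known exactly. Their poses are not given: they have to be found in the camera images.
- board_top (a point): Brown cutting board, 280 x 520 mm, 25 mm thick, fixed to the table. This point is the centre of its top face; x points across the board to the fence, away from the robot, y along the fence to the robot's left, z up.
- die_mid (a point): Centre (half-way up) of the big oblong blue steel cutting die: a closed block 90 mm along its x, 140 mm along its y (the long side), 45 mm high, about 0.4 to 0.85 kg, loose and flat on the board, its y roughly along the fence. It starts in the open between the two stops, short of the fence.
- stop (a joint): Position of the sliding stop along the fence in m; it grows towards the fixed stop (+y of the board). Its inner face, the one that meets the die, lies at y = -150 mm + this value in the frame of board_top. It moves with about 2 N of friction and stays where it is left.
- stop_back (a point): Point on the outer face (towards -y) of the sliding stop, to push on: a flat upright face from the fence 70 mm towards the robot (x = +30 to +100 mm of board_top), 3 to 40 mm above the board; this point is at x = +60 mm, 22 mm above the board. The stop is 30 mm thick (inner face 30 mm farther along +y). A thumb knob over the fence stands 50 mm above the board. Axes as board_top.
- die: The same oblong die, its origin at the centre of its underside, with the axes of die_mid.
- ring_die: round blue ring-shaped cutting die, 60 mm across, 45 mm high, standing on the board; origin at the centre of its underside; not part of the job
- oval_die: small oval blue cutting die, 80 x 48 mm, 45 mm high, standing on the board; origin at the centre of its underside; not part of the job
- punch: steel hand punch standing upright on the board beyond the fixed stop, 26 mm across, 95 mm high; origin at the centre of its foot; not part of the job
- bottle: orange closed bottle, 60 mm across, 150 mm high, on the table; origin at the centre of its underside; not part of the job
- cup: cup, 72 mm across, 110 mm high, on the table; origin at the centre of its underside; not part of the job
- mallet: hammer with a wooden handle, about 260 mm long, lying on the table at the right of the board with its head away from the robot; not part of the job
- tape: roll of tape, 90 mm across, 24 mm high, lying on the table; origin at the centre of its underside; not part of the job
- fence_face (a point): Aluminium fence along the far edge of the board, 500 mm long, 24 mm thick, 25 mm high above the board. This point is the middle of its near upright face, which lies at x = +100 mm of board_top; same axes.
- fixed_stop (a point): Fixed stop: aluminium bar square to the fence at the left, 40 mm high above the board, 25 mm thick, reaching from the fence 70 mm towards the robot. This point is the middle of its inner face (towards -y), which lies at y = +140 mm of board_top; same axes.
Not all that is in view belongs to the job. What is shaped like the die but green, red or white is not meant.

How it is judged:
By the outcome, as a careful person would: the job done as asked, in the order asked, and still so for the second after the job is handed in, with the robot touching nothing.
It also fails if it takes over 64 s, if anything falls off the work surface, if the arm or the gripper's body presses on something with over 40 N, if the wrist force passes 120 N, or if a joint passes its speed limit or range.

## Robot

A 6-joint arm with a two-finger parallel gripper is mounted at the origin on the work surface. World frame = base frame: x ahead of the robot, y to its left, z up, the work surface at z = 0. Lengths are in m, angles in degrees, forces in N, time in s.
With the tool pointing down it reaches from about 0.3 to 0.75 m from the base axis. Payload 8.5 kg.
Tool frame: the origin (TCP) lies midway between the tips of the shut fingers; the grasp point (between the pads) lies 19 mm behind it; z points along the fingers, y is the direction in which the jaws open and shut (so a half turn about z gives the same grasp; the last joint's range is limited). The gripper opens to 85 mm and grips with 20 to 120 N. Pads are 22 mm wide; open, the fingers measure 114 mm over their backs; the gripper's body (76 mm by 85 mm) begins 54 mm behind the grasp point. The pads swing forward as they close: fully open they stand 13 mm farther back than shut.
Start: joints at [52.58, 21.807, 74.336, -0, 83.858, -12.336], TCP at [0.233, 0.498, 0.231] pointing down, gripper open.
Joint ranges: [-178.18, 178.18], [-50.72, 133.34], [12.68, 142.11], [-81.47, 261.47], [9.98, 163.14], [-165.26, 165.26]. Speed limits (degrees/s): [136.94, 136.94, 180, 180, 180, 180].

## Interface

Orientations are given as a 3x3 rotation matrix whose columns are the frame's x, y, z axes.
In Python, from rig import env, viewer, ticket gives the robot as it stands. The module is installed in compiled form; this text tells all that it offers.
- The arm moves only by the shell command python3 -m pendant 'ROWS' [FORCE]. ROWS is JSON, a list of rows, each a list of 3 entries, a list of its own where there are three numbers: the shift along the world's x, y, z in mm, then the turn about the world's z in rad, then the opening, from -1 (shut) to 1 (fully open). A call has 1 to 12 rows; each row shifts and turns the pose as measured when the row begins; what a row does not reach is not made up. A row lasts 1/8 s, in which the tool goes at most 62.5 mm and 10.7 degrees, less where a joint would pass 70% of its speed; a pose out of reach is approached as far as the arm can. A call with a gripper value outside its range is refused whole. The fingers move at their own pace and stop on an object; FORCE is the grip in N (left out, the last holds). Time passes only in rows, so rows that do not move let the fingers close. It gives the time, the measured TCP pose, the force and the opening at its end, in the units of the state.
- env.observe(): the state, without advancing time (a new reading comes with each control period).
- viewer.get_image(name): name is "scene" or "side" or "wrist"; returns (picture, depth): 420x560x3 uint8, red, green, blue; 420x560 float32, m along the optical axis (not along the pixel's ray), 0 where there is no reading.
- viewer.camera_params(name): a dict with "fx", "fy", "cx", "cy" (pixels), "rvec" (rotation vector, rad) and "tvec" (3), from world to camera coordinates, as OpenCV has them; the wrist camera has in their place "T_tool_cam" (4x4, takes a point from camera to tool coordinates, whose origin is the TCP and whose axes are the flange's). Camera axes: x right, y down, z forward; pixel columns grow to the right and rows downward; lengths in m; the calibration is good to about 2 mm. The wrist camera is an equidistant fisheye: a pixel r from the principal point sees the ray r / f radians off the axis. A picture is of the moment at which its call begins: read the wrist's pose just before it. camera_params takes no time and is no camera call.
- ticket.close_job(): hands the job in, once; it reports no verdict.
The state is a dict: "time_s": time; "q": joint angles; "qvel": joint speeds; "joint_efforts": joint torques, N m; "position": TCP position; "tool_rot": TCP orientation; "ft_force": force on the tool from outside, world axes, zero at the start; "wrist_torque": the same for the moment, N m; "grip_width": finger opening in m.
Only numpy, scipy, OpenCV 4.12 (cv2) and the standard library are available. Lean on these libraries where they do the work, as an engineer would, in place of code of your own. Each camera call takes 0.05 s, during which the arm holds its last target. There are 200 camera calls.

## Working session

There is one attempt and no reset: what is moved stays moved. The work goes in short steps, Python scripts to look and compute and a shell command to move; the robot and the scene stay as the last step left them, time stands still between calls to the robot, and variables do not carry over. Pictures are saved under pics/ and viewed, about 8 in all and at most 12, crops included, and the job is handed in when it is done.

```bash
mkdir -p pics
cat > h.py <<'E'
import numpy as np, cv2
from rig import env, viewer, ticket
def grab(n,f):
    s=env.observe(); p,d=viewer.get_image(n); cv2.imwrite('pics/'+f,p[:,:,::-1]); np.savez('pics/'+f+'.npz',p=p,d=d); return s,p,d
def world(n,d):
    c=viewer.camera_params(n); R=cv2.Rodrigues(np.array(c['rvec'],float))[0]; t=np.array(c['tvec'],float).ravel()
    v,u=np.mgrid[:d.shape[0],:d.shape[1]]
    P=np.stack([(u-c['cx'])/c['fx']*d,(v-c['cy'])/c['fy']*d,d],-1)
    return (P-t)@R
E
python3 - <<'E'
from h import *
for n in('scene','side'):
    s,p,d=grab(n,n+'0.png'); c=viewer.camera_params(n)
    R=cv2.Rodrigues(np.array(c['rvec'],float))[0]; print(n,-R.T@np.ravel(c['tvec']),c['fx'])
    hsv=cv2.cvtColor(p,cv2.COLOR_RGB2HSV); W=world(n,d)
    m=cv2.inRange(hsv,(95,90,40),(130,255,255))
    k,l,st,ce=cv2.connectedComponentsWithStats(m)
    for i in range(1,k):
        if st[i,4]>60:
            q=W[(l==i)&(d>0)]; print(st[i],q.min(0).round(3),q.max(0).round(3),np.median(q,0).round(3))
print(s)
E
```

```text
scene [1.36628141 0.69336557 1.07090985] 510.6197278669211
[ 402    0   73   37 1409] [-1.801 -0.906 -0.18 ] [0.113 0.256 0.618] [-1.677 -0.641 -0.109]
[399  24  81  51 862] [-2.092 -1.014 -0.428] [-0.086  0.21   0.455] [-1.879 -0.59  -0.342]
[482  86   9  14  68] [-1.701 -0.223 -0.538] [0.204 0.361 0.469] [-1.674 -0.196 -0.503]
[  87  105   91   58 1822] [-0.083 -2.04  -0.709] [ 0.735 -0.598  0.188] [ 0.57  -0.646  0.157]
[122 157  17  11  80] [ 0.571 -0.656  0.05 ] [ 0.637 -0.622  0.06 ] [ 0.606 -0.643  0.056]
[105 167  18  12  78] [ 0.65  -0.656  0.051] [ 0.715 -0.615  0.063] [ 0.68  -0.639  0.055]
[  50  197  104   80 3322] [ 0.842 -0.589 -0.004] [ 0.946 -0.212  0.094] [ 0.892 -0.416  0.053]
[265 207  53  34 881] [ 0.462 -0.078  0.059] [0.56  0.062 0.075] [ 0.51  -0.007  0.066]
[ 261  342   89   78 2807] [ 0.842  0.256 -0.003] [0.946 0.427 0.095] [0.89  0.347 0.012]
[343 394  59  26 277] [ 0.842  0.457 -0.001] [0.917 0.546 0.095] [0.861 0.46  0.087]
side [ 0.16066912 -0.7763865   0.86970632] 389.3752930676544
[ 284   74   67   67 2487] [ 0.836  0.247 -0.751] [1.627 2.134 0.095] [
[... 831 characters left out ...]
864836e-04,
        8.38562329e+01, -1.23361585e+01]), 'qvel': array([-0.02057237, -0.08648723, -0.09551198, -0.03927295,  0.01410602,
        0.00885638]), 'joint_efforts': array([ 2.49948134e-03, -4.49695408e+01, -2.31959331e+01, -2.74584709e-04,
        3.56448618e-03,  6.42928399e-06]), 'position': array([0.23297654, 0.49790636, 0.23070234]), 'tool_rot': array([[-9.05707801e-01,  4.23901649e-01, -8.77627512e-04],
       [ 4.23902447e-01,  9.05707120e-01, -1.15221898e-03],
       [ 3.06445962e-04, -1.41560217e-03, -9.99998951e-01]]), 'ft_force': array([ 0.53837219, -0.26249219, -0.07002253]), 'wrist_torque': array([-0.05769881, -0.00325706,  0.00997177]), 'grip_width': 0.0853389157495177}
```

View pics/scene0.png

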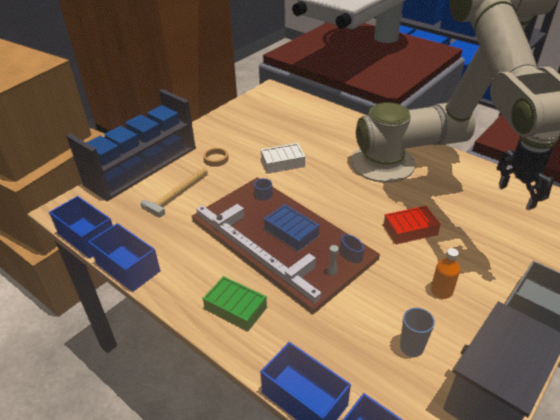

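View pics/side0.png

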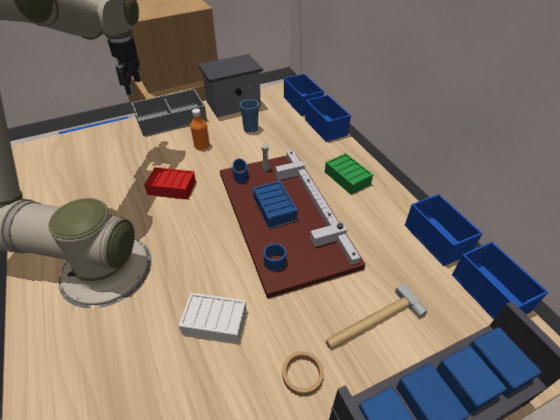

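The blue oblong die is at scene (291,226) and side (275,202). The look-alikes are green (235,301), red (411,224) and white (283,157), and the blue bins in the rack are off the board. The die on the board is the only one that fits. I'll measure it and the board, and confirm with a crop.

```bash
cat >> h.py <<'E'
def rect(q):
    (c,s,a)=cv2.minAreaRect((q[:,:2]*1000).astype(np.float32)); return np.round(c,1),np.round(s,1),round(a,2)
E
python3 - <<'E'
from h import *
for n in('scene','side'):
    z=np.load(f'pics/{n}0.png.npz'); p,d=z['p'],z['d']; W=world(n,d); hsv=cv2.cvtColor(p,cv2.COLOR_RGB2HSV)
    reg=(W[...,0]>.3)&(W[...,0]<.75)&(W[...,1]>-.35)&(W[...,1]<.35)&(d>0)
    # board
    br=(reg&(abs(W[...,2]-.025)<.006)&(((hsv[...,0]<12)|(hsv[...,0]>170))&(hsv[...,1]>110)&(hsv[...,2]<140))).astype(np.uint8)
    br=cv2.morphologyEx(br,cv2.MORPH_OPEN,np.ones((3,3)))
    q=W[br>0]; print(n,'board',len(q),rect(q),np.median(q[:,2]))
    bl=(cv2.inRange(hsv,(95,60,30),(130,255,255))>0)&reg
    q=W[bl&(W[...,2]>.060)&(W[...,2]<.085)]
    k,l,st,ce=cv2.connectedComponentsWithStats((bl&(W[...,2]>.055)).astype(np.uint8))
    for i in range(1,k):
        if st[i,4]>40:
            q=W[l==i]; print(' blue',st[i],rect(q),np.percentile(q[:,2],[5,50,95]).round(4))
    gr=reg&(hsv[...,1]<60)&(hsv[...,2]>90)&(W[...,2]>.042)
    k,l,st,ce=cv2.connectedComponentsWithStats(gr.astype(np.uint8))
    for i in range(1,k):
        if st[i,4]>40:
            q=W[l==i]; print(' grey',st[i],rect(q),np.percentile(q[:,2],[5,50,95]).round(4))
p=np.load('pics/side0.png.npz')['p'][130:300,200:370]; q=np.load('pics/scene0.png.npz')['p'][165:335,185:385]
cv2.imwrite('pics/c0.png',np.hstack([cv2.resize(p,(400,400),interpolation=cv2.INTER_CUBIC),cv2.resize(q,(400,340),interpolation=cv2.INTER_CUBIC)[:, :] if 0 else cv2.resize(q,(400,400),interpolation=cv2.INTER_CUBIC)])[:,:,::-1])
E
```

```text
scene board 5389 (array([481.1, -20.5]), array([524.2, 382.4]), 83.98) 0.024337813338477426
 blue [ 264  204   55   37 1006] (array([507.8,  -8.8]), array([144.3,  94.7]), 85.54) [0.0616 0.0662 0.0712]
 grey [ 197  204  124   95 1801] (array([610.1, -36.7]), array([499.5, 101.6]), 84.42) [0.0444 0.0507 0.0662]
 grey [329 245   9   9  56] (array([563. , 178.8]), array([24.6, 22.1]), 60.89) [0.113  0.1194 0.1229]
side board 7094 (array([524.3, -33.7]), array([522.1, 276.6]), 84.42) 0.025642175768808652
 blue [233 159  14  18 121] (array([467. , 175.7]), array([80.8, 43.3]), 67.97) [0.0563 0.0655 0.0718]
 blue [ 253  180   45   41 1123] (array([505.4, -12.2]), array([145.1,  91.3]), 86.23) [0.0607 0.0673 0.0719]
 blue [264 243  22  22 228] (array([ 420.7, -196.5]), array([60.2, 55.2]), 64.37) [0.056  0.0669 0.0721]
 grey [276 150  29  22 264] (array([622.8, 150.9]), array([109.9,  93.7]), 84.18) [0.0483 0.0636 0.0677]
 grey [ 298  168   62   92 1064] (array([598.6, -93.9]), array([395.6,  97.6]), 84.67) [0.046  0.0513 0.0671]
```

View pics/c0.png

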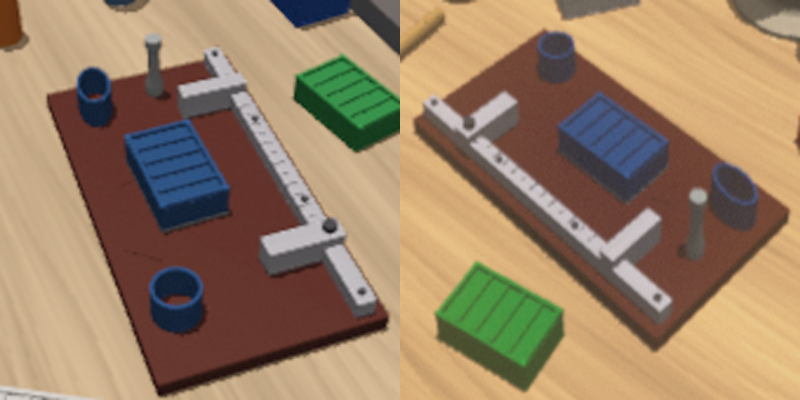

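The crop confirms that the plain blue oblong die lies in the open between the stops. Next I'll refine the fence and stop edges in the board frame.

```bash
cat >> h.py <<'E'
A=np.deg2rad(84.45); EY=np.array([np.cos(A),np.sin(A)]); EX=np.array([EY[1],-EY[0]]); C0=np.array([.526,-.033])
def bf(W): r=W[...,:2]-C0; return np.stack([r@EX*1000,r@EY*1000,W[...,2]*1000],-1)
def meas(n,p,d):
    B=bf(world(n,d)); hsv=cv2.cvtColor(p,cv2.COLOR_RGB2HSV); x,y,z=B[...,0],B[...,1],B[...,2]
    reg=(d>0)&(abs(x)<160)&(abs(y)<290)
    g=reg&(hsv[...,1]<60)&(hsv[...,2]>90)
    P=lambda a:np.percentile(a,[3,50,97]).round(1) if len(a)>5 else None
    f=g&(abs(z-50)<4)&(x>70); xs=x[f]; ys=y[f]
    for lo,hi in((-230,-150),(-60,20),(20,110),(180,240)):
        k=(ys>lo)&(ys<hi); print(n,'fence x',lo,hi,P(xs[k]))
    print(' fence y',P(ys),ys.min(),ys.max())
    for nm,s in(('slid',y<60),('fix',y>100)):
        t=g&(abs(z-65)<6)&(x<85)&(x>0)&s&(y<175); print(' ',nm,'y',P(y[t]),'x',P(x[t]))
    bl=reg&(cv2.inRange(hsv,(95,60,30),(130,255,255))>0)&(z>58)&(z<80)&(abs(y)<140)
    m=cv2.morphologyEx(bl.astype(np.uint8),cv2.MORPH_CLOSE,np.ones((3,3)))
    k,l,st,ce=cv2.connectedComponentsWithStats(m); 
    if k>1:
        i=1+st[1:,4].argmax(); q=B[(l==i)&bl]; print('  die',rect(q/1000),'x',P(q[:,0]),'y',P(q[:,1]))
E
python3 - <<'E'
from h import *
for n in('scene','side'):
    z=np.load(f'pics/{n}0.png.npz'); meas(n,z['p'],z['d'])
E
```

```text
scene fence x -230 -150 [105.  118.5 129.1]
scene fence x -60 20 [105.4 117.4 129. ]
scene fence x 20 110 [105.4 118.1 129. ]
scene fence x 180 240 [106.6 118.7 129.6]
 fence y [-225.2   44.6  243.9] -245.32843385653345 254.2095361122381
  slid y [-156.8 -141.4 -126.3] x [36.1 61.8 82.9]
  fix y [144.  156.6 168.8] x [38.2 59.2 82.4]
  die (array([-20.4,  22.3]), array([ 94.7, 144.3]), 1.09) x [-62.  -21.4  23.8] y [-42.5  24.   89.7]
side fence x -230 -150 [100.3 110.7 122.4]
side fence x -60 20 [101.2 111.7 123.1]
side fence x 20 110 [101.2 111.8 123.9]
side fence x 180 240 [101.9 112.6 124.1]
 fence y [-243.4  -47.   225.8] -251.29455520020073 247.13557049902053
  slid y [-161.5 -148.9 -133.1] x [30.8 56.4 82.9]
  fix y [140.  150.2 164.6] x [32.5 57.2 82.9]
  die (array([-22.6,  18.7]), array([ 91.3, 145.1]), 1.78) x [-66.8 -23.3  19.3] y [-51.   10.8  84.4]
```

```bash
python3 -m pendant '[[[50,-60,0],0.17,1],[[50,-60,0],0.17,1],[[50,-60,0],0,1],[[0,-60,0],0,1],[[0,-60,0],0,1],[[0,-60,0],0,1],[[0,-60,0],0,1]]'
```

```text
time_s: 0.98
position: [0.3496, 0.1116, 0.2286]
tool_rot: [[-0.995, 0.103, -0.003], [0.103, 0.995, -0.003], [0.002, -0.003, -1.0]]
ft_force: [1.9, 0.6, -0.1]
grip_width: 0.0855
```

```bash
python3 -m pendant '[[[25,-38,0],0.005,1],[[25,-38,0],0,1],[[25,-38,-40],0,1],[[0,0,-50],0,1],[[0,0,-50],0,1],[[0,0,-40],0,1],[[0,0,0],0,1]]'
python3 - <<'E'
from h import *
s,p,d=grab('side','s1.png'); cv2.imwrite('pics/c1.png',cv2.resize(p[110:310,170:400],(690,600))[:,:,::-1])
print(bf(s['position']))
E
```

```text
time_s: 1.85
position: [0.4257, -0.0107, 0.0441]
tool_rot: [[-0.994, 0.106, 0.0], [0.106, 0.994, -0.004], [-0.001, -0.004, -1.0]]
ft_force: [0.4, 0.6, 0.9]
grip_width: 0.0856
[-101.94950769   12.46040068   44.12803453]
```

View pics/c1.png

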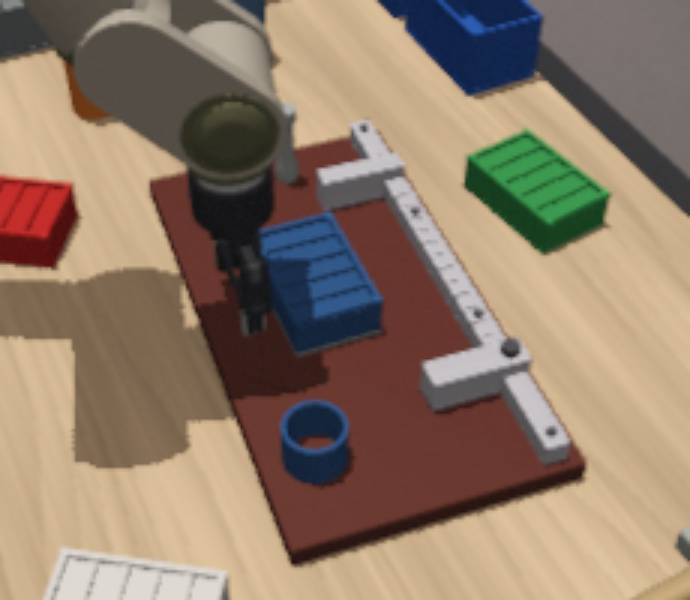

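The gripper hangs over the board on the robot side of the die. The near finger is at crop (252,300), the die at (320,290), and the path is clear. I'll lower and begin the push.

```bash
python3 -m pendant '[[[0,8,-12],0.005,1],[[0,0,-10],0,1],[[10,-1,0],0,1],[[10,-1,0],0,1],[[6,-0.6,0],0,1],[[6,-0.6,0],0,1],[[6,-0.6,0],0,1],[[6,-0.6,0],0,1],[[6,-0.6,0],0,1],[[6,-0.6,0],0,1]]'
python3 - <<'E'
from h import *
s=env.observe(); print(bf(s['position']),s['ft_force'])
E
```

```text
time_s: 3.15
position: [0.4867, -0.0082, 0.0256]
tool_rot: [[-0.995, 0.099, 0.006], [0.099, 0.995, -0.006], [-0.007, -0.006, -1.0]]
ft_force: [-3.2, 0.4, 0.5]
grip_width: 0.0855
[-41.50694839  20.88063597  25.6316074 ] [-3.16629695  0.4093974   0.47686688]
```

```bash
python3 -m pendant '[[[6,-0.6,0],0,1],[[6,-0.6,0],0,1],[[6,-0.6,0],0,1],[[6,-0.6,0],0,1],[[5,-0.5,0],0,1],[[0,0,0],0,1]]'
python3 - <<'E'
from h import *
s=env.observe(); print(bf(s['position']),s['ft_force'])
for n in('scene','side'):
    s,p,d=grab(n,n+'2.png'); meas(n,p,d)
E
```

```text
time_s: 3.9
position: [0.5186, -0.0115, 0.0257]
tool_rot: [[-0.995, 0.099, 0.007], [0.099, 0.995, -0.006], [-0.008, -0.006, -1.0]]
ft_force: [-0.4, -0.0, -0.0]
grip_width: 0.0853
[-9.40099894 20.68779305 25.6604088 ] [-0.36469961 -0.02311946 -0.04761483]
scene fence x -230 -150 [105.6 117.4 128.7]
scene fence x -60 20 [104.5 117.6 128.9]
scene fence x 20 110 [105.4 118.7 129.7]
scene fence x 180 240 [106.  119.3 130. ]
 fence y [-223.8   36.5  243.2] -246.3339532307278 254.75262253456964
  slid y [-157.4 -142.1 -126.8] x [36.2 60.3 83.4]
  fix y [144.1 157.2 169. ] x [37.4 59.6 82.7]
  die (array([50.3, 22.5]), array([140.9,  93.7]), 89.77) x [ 8.9 51.8 92.9] y [-42.   31.   89.7]
side fence x -230 -150 [ 99.9 110.3 122.5]
side fence x -60 20 [102.  112.4 123.3]
side fence x 20 110 [102.9 113.1 123.9]
side fence x 180 240 [104.6 116.2 124.5]
 fence y [-245.3  -67.6  142.3] -251.67173628010596 204.22320873394273
  slid y [-162.1 -148.9 -132.7] x [31.3 56.5 83.5]
  fix y None x None
  die (array([46.6, 17.6]), array([143.9,  88.9]), 88.75) x [10.5 57.2 87.8] y [-52.1  -0.6  81.2]
```

```bash
python3 -m pendant '[[[3,-0.3,0],0,1],[[3,-0.3,0],0,1],[[2,-0.2,0],0,1],[[1,-0.1,0],0,1]]';python3 -m pendant '[[[1.5,-0.15,0],0,1],[[1.5,-0.15,0],0,1]]'
```

```text
time_s: 4.5
position: [0.5266, -0.0122, 0.0258]
tool_rot: [[-0.995, 0.099, 0.004], [0.099, 0.995, -0.006], [-0.005, -0.005, -1.0]]
ft_force: [-3.7, -0.5, 3.0]
grip_width: 0.0857
time_s: 4.75
position: [0.5277, -0.0122, 0.0257]
tool_rot: [[-0.995, 0.099, -0.001], [0.099, 0.995, -0.005], [0.0, -0.005, -1.0]]
ft_force: [-14.8, -0.3, 10.7]
grip_width: 0.0854
```

```bash
python3 -m pendant '[[[1,-0.1,0],0,1],[[0,0,0],0,1]]'; python3 -m pendant '[[[-6,0.6,0],0,1],[[-12,1.2,0],0,1],[[-25,2.5,0],0,1],[[0,0,40],0,1],[[0,0,50],0,0],[[0,-50,30],0,-1],[[0,-55,0],0,-1],[[0,-55,0],0,-1]]';python3 - <<'E'
from h import *
s,p,d=grab('scene','s3.png'); meas('scene',p,d); c=p
cv2.imwrite('pics/c3.png',cv2.resize(p[165:335,185:395],(740,600))[:,:,::-1])
s,p,d=grab('side','d3.png'); meas('side',p,d);print(bf(s['position']),s['grip_width'])
E
```

```text
time_s: 5.0
position: [0.5276, -0.0122, 0.0258]
tool_rot: [[-0.995, 0.1, -0.003], [0.1, 0.995, -0.005], [0.003, -0.005, -1.0]]
ft_force: [-1.6, 0.5, 0.3]
grip_width: 0.0854
time_s: 6.0
position: [0.4813, -0.1687, 0.1503]
tool_rot: [[-0.996, 0.093, 0.005], [0.093, 0.996, -0.008], [-0.005, -0.007, -1.0]]
ft_force: [0.2, -0.4, -0.2]
grip_width: 0.0123
scene fence x -230 -150 [104.6 118.1 129.7]
scene fence x -60 20 [103.4 116.3 129.5]
scene fence x 20 110 [103.1 117.2 129.7]
scene fence x 180 240 [106.4 118.8 129.6]
 fence y [-223.7   34.8  242.6] -243.383586326399 254.22825176284823
  slid y [-159.2 -141.7 -127.2] x [35.4 58.3 82.6]
  fix y [144.3 158.1 169.1] x [38.4 60.2 82.4]
  die (array([59.9, 21.1]), array([143.8,  94.4]), 89.95) x [ 16.8  58.1 102.4] y [-44.1  23.8  89.6]
side fence x -230 -150 [ 80.7 109.9 122.3]
side fence x -60 20 [102.8 116.8 123.6]
side fence x 20 110 [111.8 118.2 124. ]
side fence x 180 240 None
 fence y [-247.  -119.3   53.8] -250.5573913480138 80.27609285143612
  slid y [-162.5 -149.4 -133.1] x [31.2 55.9 82.9]
  fix y [150.  157.8 164.8] x [31.9 33.5 37.4]
  die (array([76.5, -6.3]), array([99.3, 46.7]), 88.91) x [57.3 82.4 98.4] y [-52.6 -22.1  31.6]
[ -30.29439682 -145.57318375  150.35190916] 0.004781565021218912
```

View pics/c3.png

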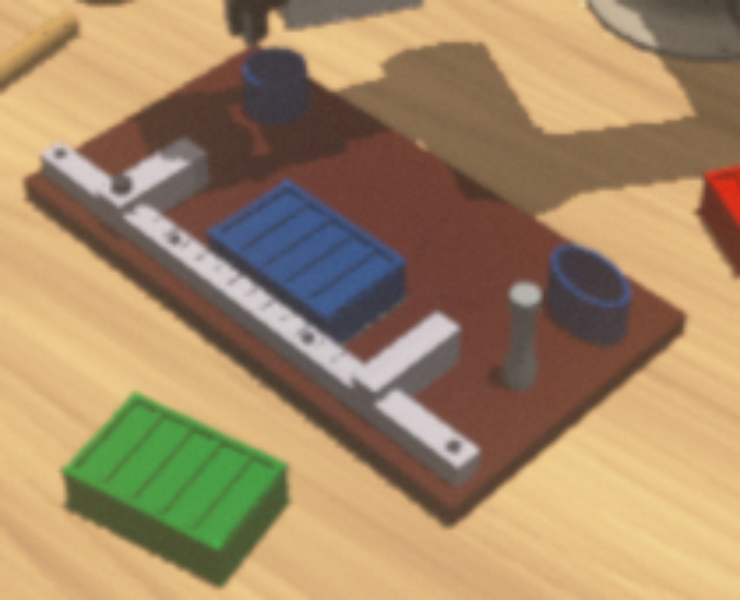

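The scene crop shows the die flush along the fence, with its long edge running from (210,235) to (335,330). The sliding stop is at (150,180), and the other objects haven't moved. Next I'll go behind the stop with the fingers shut.

```bash
python3 -m pendant '[[[0,-40,0],0.01,-1],[[40,-20,0],0,-1],[[46,-3,0],0,-1],[[0,0,-30],0,-1],[[0,0,-40],0,-1],[[0,0,-30],0,-1],[[0,0,0],0,-1]]'
python3 - <<'E'
from h import *
s,p,d=grab('side','s4.png'); cv2.imwrite('pics/c4.png',cv2.resize(p[110:310,200:430],(690,600))[:,:,::-1])
print(bf(s['position']),s['grip_width'])
E
```

```text
time_s: 6.98
position: [0.5682, -0.2335, 0.0469]
tool_rot: [[-0.996, 0.089, 0.008], [0.089, 0.996, -0.01], [-0.009, -0.009, -1.0]]
ft_force: [-0.2, 0.3, 0.2]
grip_width: 0.0002
[  61.42377231 -195.48216264   46.94173886] 0.00016496795266317878
```

View pics/c4.png

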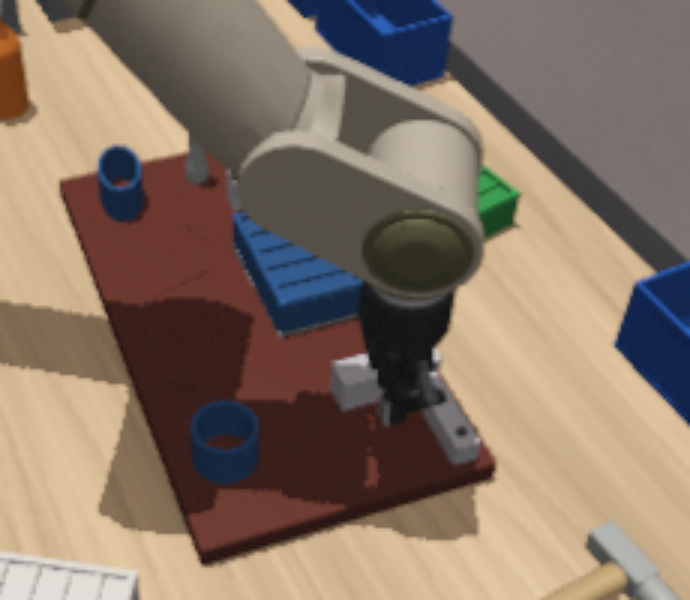

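The fingertips stand behind the stop's outer face at crop (400,400), clear of the fence and ring. I'll push along +y.

```bash
python3 -m pendant '[[[0.6,6,-1],0,-1],[[0.6,6,0],0,-1],[[0.6,6,0],0,-1],[[0.6,6,0],0,-1],[[0.6,6,0],0,-1],[[0.7,7,0],0,-1],[[0.7,7,0],0,-1],[[0.7,7,0],0,-1],[[0.7,7,0],0,-1],[[0.7,7,0],0,-1]]'; python3 -c "
from h import *
s=env.observe(); print(bf(s['position']),s['ft_force'])"
```

```text
time_s: 8.28
position: [0.5773, -0.1659, 0.0518]
tool_rot: [[-0.996, 0.089, 0.016], [0.089, 0.996, -0.016], [-0.018, -0.015, -1.0]]
ft_force: [0.1, -1.6, -0.6]
grip_width: 0.0001
[  63.89278753 -127.32941486   51.75455467] [ 0.09659445 -1.64627489 -0.57554831]
```

```bash
python3 -m pendant '[[[0.4,6,-2.5],0,-1],[[0.4,6,-2.5],0,-1],[[0.4,6,-1.5],0,-1],[[0.4,6,-1.5],0,-1],[[0.4,6,-1],0,-1],[[0.5,6,-0.7],0,-1],[[0.5,6,-0.7],0,-1],[[0.5,6,-0.7],0,-1],[[0.5,6,-0.7],0,-1],[[0.5,5,-0.7],0,-1]]'
python3 - <<'E'
from h import *
s=env.observe(); print(bf(s['position']),s['ft_force'])
for n in('scene',):
    s,p,d=grab(n,n+'5.png'); meas(n,p,d)
cv2.imwrite('pics/c5.png',cv2.resize(p[165:335,185:395],(740,600))[:,:,::-1])
E
```

```text
time_s: 9.52
position: [0.5832, -0.1074, 0.0416]
tool_rot: [[-0.996, 0.089, 0.021], [0.089, 0.996, -0.025], [-0.023, -0.023, -0.999]]
ft_force: [-1.8, -6.2, 4.3]
grip_width: -0.0
[ 64.10644281 -68.52398544  41.56414717] [-1.84558868 -6.17789431  4.31586972]
scene fence x -230 -150 [104.3 117.1 128.6]
scene fence x -60 20 [103.9 117.7 130.8]
scene fence x 20 110 [103.7 117.1 129.2]
scene fence x 180 240 [105.9 117.8 129.5]
 fence y [-223.9   47.5  244.7] -246.74640621885158 253.64782538991832
  slid y [-53.9 -39.3 -24.5] x [35.6 59.2 82.2]
  fix y [144.7 157.3 169. ] x [37.2 61.1 83.8]
  die (array([59.7, 46.6]), array([ 93.9, 143.4]), 0.17) x [ 16.7  58.  102.6] y [-16.6  51.3 114.9]
```

View pics/c5.png

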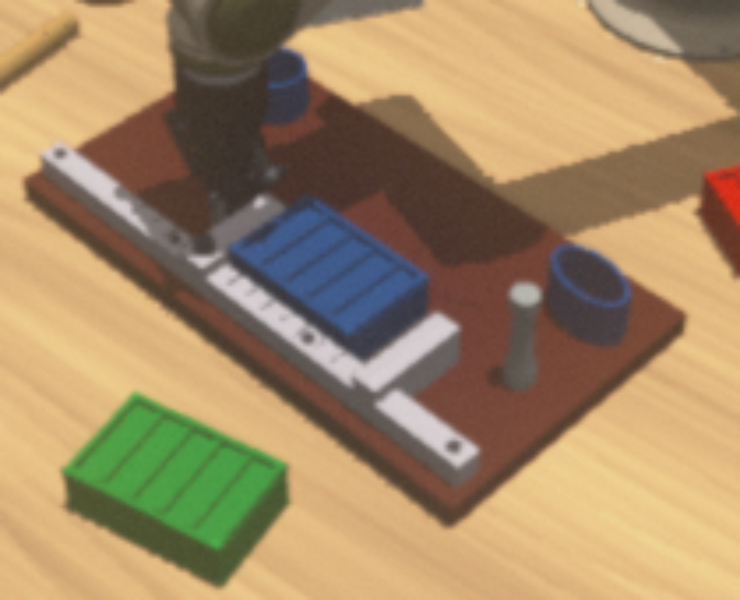

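The stop meets the die at crop (255,230). The die slides along the fence and about 25 mm remain.

```bash
python3 -m pendant '[[[0.4,6,0],0,-1],[[0.4,6,0],0,-1],[[0.4,5,0],0,-1],[[0.4,4,0],0,-1]]';  python3 -m pendant '[[[0.2,3,0],0,-1],[[0.2,3,0],0,-1]]'; python3 -c "
from h import *
s=env.observe(); print(bf(s['position']),s['ft_force'])
s,p,d=grab('scene','s6.png'); meas('scene',p,d)"
```

```text
time_s: 10.07
position: [0.5853, -0.0868, 0.0416]
tool_rot: [[-0.996, 0.09, 0.022], [0.089, 0.996, -0.028], [-0.025, -0.026, -0.999]]
ft_force: [-0.7, -6.3, 2.8]
grip_width: -0.0
time_s: 10.32
position: [0.5858, -0.0812, 0.0416]
tool_rot: [[-0.996, 0.09, 0.022], [0.089, 0.996, -0.03], [-0.025, -0.028, -0.999]]
ft_force: [-0.7, -6.1, 1.2]
grip_width: 0.0002
[ 64.19192137 -42.23667464  41.60835909] [-0.74259525 -6.14769932  1.24065562]
scene fence x -230 -150 [104.7 116.8 128.1]
scene fence x -60 20 [104.1 118.9 130.1]
scene fence x 20 110 [103.5 116.8 129.7]
scene fence x 180 240 [105.9 118.6 130.1]
 fence y [-225.8   53.2  245.1] -248.23328814314397 255.48702910073922
  slid y [-26.4 -12.9   0.9] x [35.3 59.6 82. ]
  fix y [141.1 155.  168.8] x [36.7 59.2 82.5]
  die (array([59. , 72.2]), array([ 93.4, 135.3]), 0.1) x [ 16.7  57.9 102.3] y [  9.6  73.  136.3]
```

```bash
python3 -m pendant '[[[0.1,1.5,0],0,-1],[[0.1,1.5,0],0,-1]]';  python3 -m pendant '[[[0.1,1.5,0],0,-1],[[0.1,1.5,0],0,-1]]'
```

```text
time_s: 10.62
position: [0.5859, -0.0807, 0.0417]
tool_rot: [[-0.996, 0.089, 0.022], [0.089, 0.995, -0.035], [-0.025, -0.033, -0.999]]
ft_force: [-2.0, -13.1, 1.0]
grip_width: -0.0002
time_s: 10.88
position: [0.5859, -0.0809, 0.0418]
tool_rot: [[-0.996, 0.09, 0.021], [0.089, 0.995, -0.04], [-0.025, -0.038, -0.999]]
ft_force: [-1.6, -11.1, 1.1]
grip_width: 0.0001
```

```bash
python3 -m pendant '[[[0.2,4,0],0,-1],[[0,4,0],0,-1]]';  python3 -m pendant '[[[0,-4,0],0,-1],[[0,-10,0],0,-1],[[-2,-25,0],0,-1],[[0,0,40],0,-1],[[0,0,50],0,-1],[[0,-40,40],0,-1],[[-50,-30,0],0,-1],[[-50,0,0],0,-1],[[-50,0,0],0,-1],[[-50,0,0],0,-1]]'
python3 - <<'E'
from h import *
s,p,d=grab('scene','s7.png'); meas('scene',p,d)
s,q,d=grab('side','d7.png'); meas('side',q,d)
cv2.imwrite('pics/c7.png',np.hstack([cv2.resize(p[165:335,185:395],(400,324),interpolation=cv2.INTER_CUBIC),cv2.resize(q[130:292,230:430],(400,324),interpolation=cv2.INTER_CUBIC)])[:,:,::-1]); print(s['ft_force'],bf(s['position']))
E
```

```text
time_s: 11.12
position: [0.5859, -0.0808, 0.042]
tool_rot: [[-0.996, 0.09, 0.02], [0.089, 0.995, -0.054], [-0.025, -0.052, -0.998]]
ft_force: [-3.5, -27.4, -2.0]
grip_width: -0.0
time_s: 12.38
position: [0.379, -0.1905, 0.1733]
tool_rot: [[-0.996, 0.086, 0.018], [0.085, 0.995, -0.046], [-0.022, -0.044, -0.999]]
ft_force: [1.1, -1.2, 0.0]
grip_width: 0.0001
scene fence x -230 -150 [104.8 117.1 128.5]
scene fence x -60 20 [103.3 117.8 130.4]
scene fence x 20 110 [103.  116.5 129.5]
scene fence x 180 240 [105.8 118.4 129.7]
 fence y [-223.    49.6  243.5] -246.6964966699689 253.16406413473004
  slid y [-25.1 -12.7   2.4] x [34.3 60.6 82.1]
  fix y [141.3 155.5 168.7] x [35.6 60.4 83.1]
  die (array([60. , 70.2]), array([139.3,  93.3]), 89.81) x [ 16.6  58.2 102.9] y [  8.8  72.2 134.9]
side fence x -230 -150 [100.5 110.8 122.5]
side fence x -60 20 [ 72.8 109.3 122.5]
side fence x 20 110 [111.9 118.5 124.1]
side fence x 180 240 [102.  113.  124.4]
 fence y [-244.5 -106.2  225. ] -250.12347533072187 248.60082133441492
  slid y [-30.3 -17.8  -0. ] x [31.7 56.8 82.1]
  fix y [139.  154.6 165.5] x [32.1 57.2 82.7]
  die (array([55.6, 68.4]), array([140.4,  89.6]), 89.6) x [11.9 54.1 96.9] y [  1.6  64.  133.9]
[-0.86909432  3.65879239 -0.70787475] [-136.10894838 -169.61797774  172.62238118]
```

View pics/c7.png

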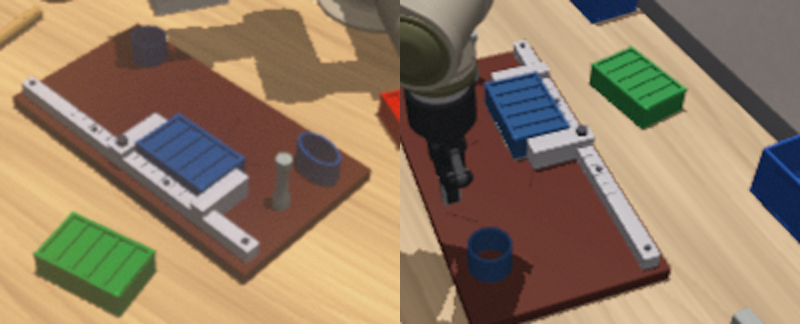

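Left half: the die at (190,152) sits between the stop at (150,130) and the fixed stop at (220,190), against the fence. I'll check the seams in one enlarged crop.

Run:
```python
from h import *
p=np.load('pics/s7.png.npz')['p'][220:280,240:320]; q=np.load('pics/d7.png.npz')['p'][155:220,262:340]
cv2.imwrite('pics/c8.png',np.hstack([cv2.resize(p,(400,300),interpolation=cv2.INTER_CUBIC),cv2.resize(q,(400,300),interpolation=cv2.INTER_CUBIC)])[:,:,::-1])
```

```text
(no output)
```

View pics/c8.png

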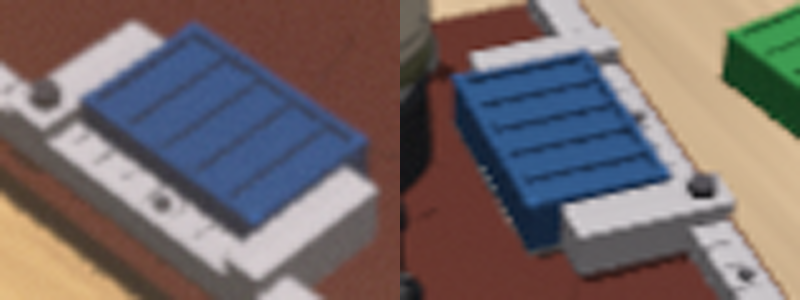

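The seams look closed: both ends meet the stops (left crop (85,100) and (300,190)), and the long side is on the fence. The robot is clear, so I'm handing in.

```bash
python3 -m pendant '[[[0,0,0],0,-1],[[0,0,0],0,-1]]'; python3 -c "
from h import *
print(ticket.close_job())"
```

```text
time_s: 12.72
position: [0.3777, -0.1897, 0.1734]
tool_rot: [[-0.996, 0.088, 0.017], [0.087, 0.995, -0.044], [-0.021, -0.043, -0.999]]
ft_force: [-0.2, 0.7, 0.7]
grip_width: -0.0
the job is handed in; nothing more can be done
None
```

The job is handed in at about 12.7 s: the blue die lies against the fence, boxed in between the fixed stop and the sliding stop. I pushed it to the fence with the open fingertips. Then, with the fingers shut, I pushed the sliding stop along until it carried the die to the fixed stop.

- **Contact:** the push to the fence ended in firm contact at about 15 N. The push on the stop ended with no more movement at about 27 N.
- **Position:** in both views the die is within about 0.5° of the fence direction. It fills the space between the stops, with no gap visible in the enlarged crop.
- **Limits of the check:** the two cameras disagree by about 2–5 mm, within their calibration and depth error. A gap under about 1 mm would not show.
- **Surroundings:** the other objects on and near the board look unmoved. The arm was clear of everything at hand-in.

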